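# Unstack the racks and boxes onto their colour bays in the safety cabinet

## Task

Take the pile on the white transfer tray apart: set each tube rack and each lidded box on the flat bay whose border has its own colour, centred and with its long side along the bay's long side. Lift a rack off before moving the box under it, keep everything upright, set things down without dropping them, and leave the two low bottles between the bays where they stand.

Things in the scene. Friction and masses are not known exactly. Their poses are not given: they have to be found in the camera images.
- blue_rack_center (a point): Centre of the loose blue tube rack: solid block 56 mm (own x) x 76 mm (own y), 36 mm tall, plus white tube caps on a dark top, 10 mm proud, 6 mm in from the edges; up to 0.21 kg. Point 18 mm above its underside; z up, y along the long side. Starts on a lidded box of the same 56 mm width, its underside 40 mm above the table. Grip its plain sides across the 56 mm, without gripping the box below.
- green_rack_center (a point): Centre of the loose green tube rack: solid block 56 mm (own x) x 76 mm (own y), 36 mm tall, plus white tube caps on a dark top, 10 mm proud, 6 mm in from the edges; up to 0.21 kg. Point 18 mm above its underside; z up, y along the long side. Starts on a lidded box of the same 56 mm width, its underside 40 mm above the table. Grip its plain sides across the 56 mm, without gripping the box below.
- yellow_box_center (a point): Centre of the loose yellow lidded box (lid fixed): 56 mm (own x) x 110 mm (own y) x 36 mm tall, flat top; up to 0.35 kg. Point 18 mm above its underside; z up, y along the long side. Starts on a fixed flat white tray (4 mm thick) with a rack on it, 17 mm showing at each end; the other box lies parallel, a gap of about 60 mm between. Grip across the 56 mm.
- red_box_center (a point): Centre of the loose red lidded box (lid fixed): 56 mm (own x) x 110 mm (own y) x 36 mm tall, flat top; up to 0.35 kg. Point 18 mm above its underside; z up, y along the long side. Starts on a fixed flat white tray (4 mm thick) with a rack on it, 17 mm showing at each end; the other box lies parallel, a gap of about 60 mm between. Grip across the 56 mm.
- blue_bay: The blue bay: fixed flat plate 82 mm (own x) x 136 mm (own y), 3 mm thick, blue border 11 mm wide round a white middle. Origin at the centre of its underside, on the table (z = 0); z up, y along its long side. Place of the blue rack, centred, long side along long side, either way round.
- green_bay: The green bay: fixed flat plate 82 mm (own x) x 136 mm (own y), 3 mm thick, green border 11 mm wide round a white middle. Origin at the centre of its underside, on the table (z = 0); z up, y along its long side. Place of the green rack, centred, long side along long side, either way round.
- yellow_bay: The yellow bay: fixed flat plate 82 mm (own x) x 136 mm (own y), 3 mm thick, yellow border 11 mm wide round a white middle. Origin at the centre of its underside, on the table (z = 0); z up, y along its long side. Place of the yellow box, centred, long side along long side, either way round.
- red_bay: The red bay: fixed flat plate 82 mm (own x) x 136 mm (own y), 3 mm thick, red border 11 mm wide round a white middle. Origin at the centre of its underside, on the table (z = 0); z up, y along its long side. Place of the red box, centred, long side along long side, either way round.
- bottle_left_center (a point): Centre (27.5 mm up) of a loose low white bottle with a white cap, 34 mm in diameter, 55 mm tall, standing on the table between the two left bays (+y). To be left alone.
- bottle_right_center (a point): Centre (27.5 mm up) of a loose low amber bottle with a black cap, 34 mm in diameter, 55 mm tall, standing on the table between the two right bays (-y). To be left alone.
Not all that is in view belongs to the job. Of the things like the part that bears yellow_box_center, leave any that is purple or turquoise; of the rest the smaller one is meant.

How it is judged:
At the end, for the whole second after the job is handed in: Each rack and box rests upright on the bay of its own colour, its centre within 12 mm of the bay's centre and its long side within 12 degrees of the bay's, released and at rest (horizontal distance between blue_rack_center and blue_bay below 0.012 m and angle between the y axis of blue_rack and the y axis of blue_bay, either way round below 0.21 rad and angle between each of blue_rack_center, green_rack_center, yellow_box_center, red_box_center's own z axis and vertical below 0.1 rad and height (world z) of each of blue_rack_center, green_rack_center, yellow_box_center, red_box_center below 0.027 m and linear speed of each of blue_rack, green_rack, yellow_box, red_box below 0.02 m/s and angular speed of each of blue_rack, green_rack, yellow_box, red_box below 0.2 rad/s and contact force between the fingers and blue_rack below 0.1 N and horizontal distance between green_rack_center and green_bay below 0.012 m and angle between the y axis of green_rack and the y axis of green_bay, either way round below 0.21 rad and contact force between the fingers and green_rack below 0.1 N and horizontal distance between yellow_box_center and yellow_bay below 0.012 m and angle between the y axis of yellow_box and the y axis of yellow_bay, either way round below 0.21 rad and contact force between the fingers and yellow_box below 0.1 N and horizontal distance between red_box_center and red_bay below 0.012 m and angle between the y axis of red_box and the y axis of red_bay, either way round below 0.21 rad and contact force between the fingers and red_box below 0.1 N); the robot touches nothing.
It fails at once if a lidded box is moved while a rack still stands on it ((distance of yellow_box_center from where it was at the start of the episode above 0.03 m and contact force between yellow_box and blue_rack above 0.2 N) or (distance of yellow_box_center from where it was at the start of the episode above 0.03 m and contact force between yellow_box and green_rack above 0.2 N) or (distance of red_box_center from where it was at the start of the episode above 0.03 m and contact force between red_box and blue_rack above 0.2 N) or (distance of red_box_center from where it was at the start of the episode above 0.03 m and contact force between red_box and green_rack above 0.2 N)).
It fails at once if a rack or box is dropped (falling freely at more than 0.7 m/s, as from over 25 mm) ((linear speed of blue_rack above 0.7 m/s and contact force between the fingers and blue_rack below 0.1 N) or (linear speed of green_rack above 0.7 m/s and contact force between the fingers and green_rack below 0.1 N) or (linear speed of yellow_box above 0.7 m/s and contact force between the fingers and yellow_box below 0.1 N) or (linear speed of red_box above 0.7 m/s and contact force between the fingers and red_box below 0.1 N)).
It fails at once if a rack or box is tipped by more than 45 degrees (angle between any of blue_rack_center, green_rack_center, yellow_box_center, red_box_center's own z axis and vertical above 0.785 rad).
It fails at once if one of the two low bottles is knocked over or shifted by more than 25 mm (distance of any of bottle_left_center, bottle_right_center from where it was at the start of the episode above 0.025 m or angle between any of bottle_left_center, bottle_right_center's own z axis and vertical above 0.5 rad).
It also fails if it takes over 109 s, if anything falls off the work surface, if the arm or the gripper's body presses on something with over 40 N, if the wrist force passes 120 N, or if a joint passes its speed limit or range.

## Robot

A 6-joint arm with a two-finger parallel gripper is mounted at the origin on the work surface. World frame = base frame: x ahead of the robot, y to its left, z up, the work surface at z = 0. Lengths are in m, angles in rad, forces in N, time in s.
With the tool pointing down it reaches from about 0.35 to 0.975 m from the base axis. Payload 17.4 kg.
Tool frame: the origin (TCP) lies at the very end of the fingers, on their centre line; the grasp point (between the pads) lies 19 mm behind it; x points along the fingers, y is the direction in which the jaws open and shut, and the axes are right-handed (so a half turn about x gives the same grasp; the last joint's range is limited). The gripper opens to 85 mm and grips with 20 to 120 N. Pads are 22 mm wide; open, the fingers measure 114 mm over their backs; the gripper's body (76 mm by 85 mm) begins 54 mm behind the grasp point. The pads swing forward as they close: fully open they stand 13 mm farther back than shut.
Start: joints at [1.1, 0.116, 1.442, -0, 1.584, -0.038], TCP at [0.283, 0.613, 0.231] pointing down, gripper open.
Joint ranges: [-2.83, 2.83], [-0.83, 2.19], [0.07, 2.5], [-1.14, 4.28], [0.01, 3], [-2.97, 2.97]. Speed limits (rad/s): [1.89, 1.89, 2.22, 3.14, 3.14, 3.14].

## Interface

Orientations are given as a unit quaternion [w, x, y, z].
In Python, from rig import sensors, viewer, job, models gives the robot as it stands.
- The arm moves only by the tool move_arm, never from a script. Its argument "rows" is a list that holds one entry, the list of rows, each a list of 7 numbers: the shift along the world's x, y, z in mm, then the turn, a rotation vector about the world's x, y, z in rad, then the finger opening in mm, from 0 to 85.4. A call has 1 to 8 rows; each row shifts and turns the commanded pose from where the row before left it; what a row does not reach is not made up. A row lasts 1/8 s, in which the tool goes at most 62.5 mm and 10.7 degrees, less where a joint would pass 70% of its speed; a pose out of reach is approached as far as the arm can. A call is refused whole if a number of a shift passes 62.5 or a number of a turn 0.188, either way. A call with a gripper value outside its range is refused whole. The fingers move at their own pace and stop on an object; "force" is the grip in N (left out, the last holds). Time passes only in rows, so rows that do not move let the fingers close. It gives the time, the measured TCP pose, the force and the opening at its end, in the units of the state.
- sensors.read_state(): the state, without advancing time (a new reading comes with each control period).
- viewer.camera(name): name is "scene" or "side" or "wrist"; returns (picture, depth): 400x640x3 uint8, red, green, blue; 400x640 float32, m along the optical axis (not along the pixel's ray), 0 where there is no reading.
- viewer.get_calibration(name): a dict with "intrinsics" (3x3 intrinsics, pixels), "dist_coeffs" ([k1, k2, p1, p2, k3] as OpenCV has them; the pictures are not rectified), "origin" and "orientation" of the camera in the world; the wrist camera has in their place "T_tool_cam" (4x4, takes a point from camera to tool coordinates, whose origin is the TCP and whose axes are the tool frame's). Camera axes: x right, y down, z forward; pixel columns grow to the right and rows downward; lengths in m; the calibration is good to about 2 mm. A picture is of the moment at which its call begins: read the wrist's pose just before it. get_calibration takes no time and is no camera call.
- job.sign_off(): hands the job in, once; it reports no verdict.
Trained networks look in the newest picture that a camera, given by its name, has taken for a name from the list of things; names that differ only in an ending like _2 or _b are one class to them, and where a whole thing is asked for, a point or a joint stands for the part that bears it (a point fixed in the world has none). Each returns a list of dicts, best first, with "p" (0 to 1); they miss things now and then, are a little off and sometimes report something else, mostly with a low value. They report only what shows in the picture. A call takes as long as a camera call. They do not tell look-alikes from the thing itself.
- models.look_for(camera, query): "at" ([row, column] in pixels, amid what is visible of it).
- models.outline_of(camera, query): "mask" (400x640 bool, what is visible of it) and "at" ([row, column] in pixels, amid what is visible of it).
- models.landmark_of(camera, query): "at" ([row, column] in pixels: a listed point, or the origin of a listed thing).
The state is a dict: "t": time; "joint_positions": joint angles; "qd": joint speeds; "effort": joint torques, N m; "eef_pos": TCP position; "eef_rot": TCP orientation; "ft_force": force on the tool from outside, world axes, zero at the start; "wrist_torque": the same for the moment, N m; "width": finger opening in m.
Only numpy, scipy, OpenCV 4.12 (cv2) and the standard library are available. Lean on these libraries where they do the work, as an engineer would, in place of code of your own. Each camera call takes 0.05 s, during which the arm holds its last target.

## Working session

There is one attempt and no reset: what is moved stays moved. The work goes in short steps, Python scripts to look and compute and a tool call to move; the robot and the scene stay as the last step left them, time stands still between calls to the robot, and variables do not carry over. Pictures are saved under pics/ and viewed, and the job is handed in when it is done.

Besides the shell and the picture viewer there is one more tool, called after "Call:" by a JSON object that holds its "name" and its "arguments". move_arm: Moves the arm, as the interface text tells. Its arguments: {"type":"object","properties":{"rows":{"type":"array","items":{"type":"array","items":{"type":"array","items":{"type":"number"}}}},"force":{"type":"number"}},"required":["rows"]}

```bash
ls; mkdir -p pics
python3 - <<'E'
from rig import sensors, viewer
import cv2
s=sensors.read_state();print(s)
for n in ("scene","side","wrist"):
    c=viewer.get_calibration(n);print(n,c)
    p,d=viewer.camera(n);cv2.imwrite(f"pics/{n}0.png",p[:,:,::-1])
E
```

```text
pics
{'t': 0.0, 'joint_positions': array([ 1.10018985e+00,  1.16478854e-01,  1.44227489e+00, -1.40080057e-05,
        1.58402321e+00, -3.77738084e-02]), 'qd': array([ 1.74065199e-03, -6.57947658e-04, -3.85018588e-05,  3.94601635e-04,
       -9.91102177e-04, -3.09973796e-04]), 'effort': array([ 8.12596099e-04, -7.31971335e+01, -6.32488847e+01,  9.50860681e-05,
        6.13236974e-03,  1.18115761e-05]), 'eef_pos': array([0.28302889, 0.61257444, 0.23056101]), 'eef_rot': array([ 0.69051164,  0.15143123,  0.69071264, -0.15224424]), 'ft_force': array([-0.88153451, -0.12337627,  0.78055414]), 'wrist_torque': array([ 0.01338348, -0.00414618,  0.05628761]), 'width': 0.0851323695855357}
scene {'intrinsics': array([[472.86545974,   0.        , 323.66330104],
       [  0.        , 472.86545974, 195.8228665 ],
       [  0.        ,   0.        ,   1.        ]]), 'dist_coeffs': array([-0.09846208,  0.        ,  0.        ,  0.        ,  0.        ]), 'origin': array([ 1.33125285, -0.27542267,  0.77826712]), 'orientation': array([-0.33916983,  0.73848689,  0.53365667, -0.23411857])}
side {'intrinsi
[... 298 characters left out ...]
93716]), 'orientation': array([-0.38850872,  0.91147896, -0.12497657,  0.05145817])}
wrist {'intrinsics': array([[327.97449712,   0.        , 321.77562301],
       [  0.        , 327.97449712, 204.73369142],
       [  0.        ,   0.        ,   1.        ]]), 'dist_coeffs': array([0.01211422, 0.        , 0.        , 0.        , 0.        ]), 'T_tool_cam': array([[-6.23966884e-04, -2.77037478e-01,  9.60858911e-01,
        -1.41789021e-01],
       [ 9.99999622e-01, -7.54462201e-04,  4.31855642e-04,
        -1.64193762e-04],
       [ 6.05291531e-04,  9.60858817e-01,  2.77037845e-01,
        -7.05640790e-02],
       [ 0.00000000e+00,  0.00000000e+00,  0.00000000e+00,
         1.00000000e+00]])}
```

View pics/scene0.png

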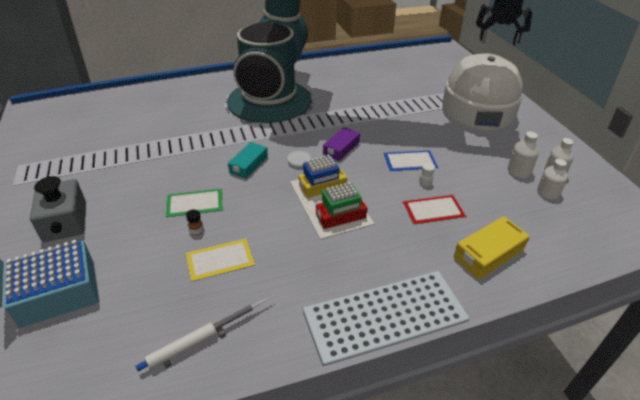

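View pics/side0.png

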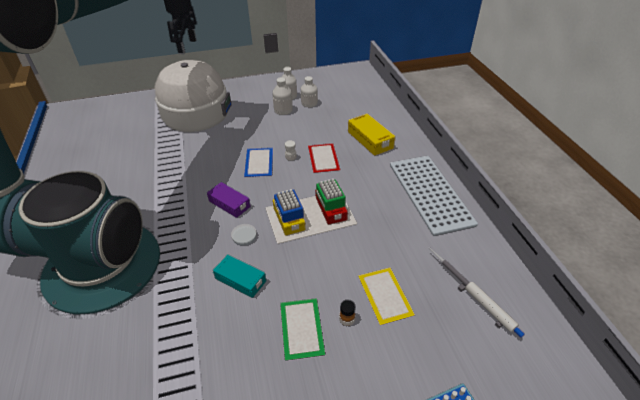

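View pics/wrist0.png

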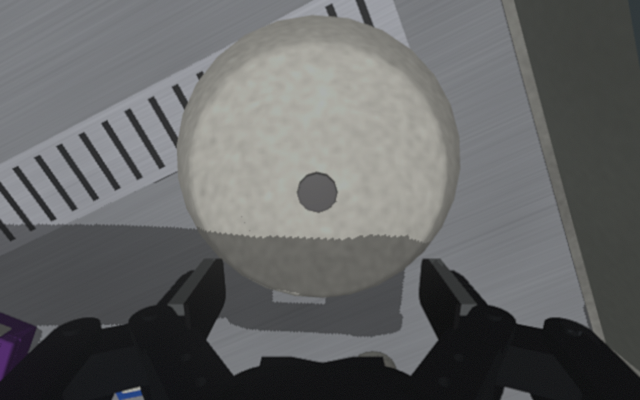

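Blue rack sits on the yellow box, at about (322,170) in scene. Green sits on red, at about (342,205). The large yellow box at (490,245) and the purple and turquoise ones are decoys. The bays are all visible. Next I'll measure from both cameras.

```bash
cat > h.py <<'E'
import numpy as np, cv2
from rig import sensors, viewer, models
from scipy.spatial.transform import Rotation as R
def rot(q): return R.from_quat([q[1],q[2],q[3],q[0]]).as_matrix()
def pose(n):
    c=viewer.get_calibration(n)
    if n!='wrist': return c,rot(c['orientation']),np.array(c['origin'])
    s=sensors.read_state();Rt=rot(s['eef_rot']);T=c['T_tool_cam']
    return c,Rt@T[:3,:3],Rt@T[:3,3]+s['eef_pos']
def rays(P,uv):
    c,Rm,o=P
    u=cv2.undistortPoints(np.asarray(uv,float).reshape(-1,1,2),c['intrinsics'],c['dist_coeffs']).reshape(-1,2)
    return np.c_[u,np.ones(len(u))]@Rm.T,o
def onz(P,uv,z):
    d,o=rays(P,uv); return o+d*((z-o[2])/d[:,2])[:,None]
def cloud(P,mask,depth):
    v,u=np.nonzero(mask&(depth>0)); d,o=rays(P,np.c_[u,v]); return o+d*depth[v,u][:,None]
def rect(xy):
    r=cv2.minAreaRect((np.asarray(xy)*1000).astype(np.float32)); b=cv2.boxPoints(r)
    e1,e2=b[1]-b[0],b[2]-b[1]; l1,l2=np.linalg.norm(e1),np.linalg.norm(e2)
    e=e1 if l1>l2 else e2
    return np.round(r[0],1),np.round([min(l1,l2),max(l1,l2)],1),round(np.degrees(np.arctan2(e[1],e[0]))%180,1)
E
python3 - <<'E'
from h import *
for n in ("scene","side"):
    P=pose(n);p,d=viewer.camera(n)
    for q in ["blue_bay","green_bay","yellow_bay","red_bay","blue_rack_center","green_rack_center","yellow_box_center","red_box_center","bottle_left_center","bottle_right_center"]:
        for r in models.outline_of(n,q)[:3]:
            m=r['mask']; 
            if r['p']<.3: continue
            if 'bay' in q:
                v,u=np.nonzero(m); xyz=onz(P,np.c_[u,v],.003); print(n,q,round(r['p'],2),r['at'],*rect(xyz[:,:2]))
            else:
                X=cloud(P,m,d); zt={'rack':.076,'box_':.040,'bott':.055}[[k for k in('rack','box_','bott') if k in q][0]]
                print(n,q,round(r['p'],2),r['at'],'zmax',np.percentile(X[:,2],[5,50,98]).round(3),X.mean(0).round(3),*rect(X[:,:2]))
E
```

```text
scene blue_bay 0.76 [159.1, 407.7] [427.8 294.9] [ 90.7 139. ] 78.6
scene green_bay 0.77 [201.4, 195.4] [ 425.4 -290.1] [ 84.9 136. ] 81.2
scene green_bay 0.36 [210.1, 435.4] [624.9 260.2] [ 84.5 136.1] 83.0
scene yellow_bay 0.71 [259.3, 220.2] [ 626.2 -261. ] [ 84.9 134.1] 91.5
scene yellow_bay 0.35 [203.6, 192.6] [ 425.2 -290.3] [ 87.3 136.7] 81.5
scene red_bay 0.94 [211.1, 434.4] [625.9 261.2] [ 94.3 145.7] 79.8
scene blue_rack_center 0.92 [169.8, 319.8] zmax [0.047 0.076 0.089] [0.481 0.016 0.071] [449.6  50.8] [ 82.8 163.5] 125.3
scene green_rack_center 0.66 [200.3, 338.3] zmax [0.044 0.076 0.088] [0.593 0.027 0.071] [546.9  42.8] [ 86.8 153.3] 163.6
scene yellow_box_center 0.8 [184.6, 315.9] zmax [0.012 0.033 0.044] [0.488 0.014 0.031] [506.4  23.8] [108.8 114.2] 86.1
scene yellow_box_center 0.79 [247.1, 490.0] zmax [0.011 0.05  0.053] [0.807 0.292 0.043] [783.3 300.1] [107.5 155.8] 106.0
scene yellow_box_center 0.78 [143.1, 343.0] zmax [0.008 0.036 0.041] [0.336 0.125 0.03 ] [338.2 116. ] [ 66.5 257.3] 134.2
scene red_box_center 0.56 [214.3, 338.1] zmax [0.011 0.031 0.043] [0.
[... 1106 characters left out ...]
, 373.8] zmax [0.006 0.048 0.054] [0.788 0.286 0.039] [801.6 340.7] [123.5 236.2] 97.6
side yellow_box_center 0.86 [274.5, 242.5] zmax [0.009 0.035 0.039] [ 0.317 -0.144  0.031] [ 324.4 -127.7] [ 79.6 112.9] 134.6
side red_box_center 0.8 [214.4, 333.0] zmax [0.008 0.029 0.042] [ 0.576 -0.012  0.027] [581.4  19.6] [53.1 92.5] 92.7
side bottle_left_center 0.62 [148.7, 288.4] zmax [0.005 0.033 0.058] [0.527 0.277 0.034] [539.7 296.5] [33.8 71.2] 45.6
side bottle_right_center 0.69 [313.1, 345.8] zmax [0.001 0.043 0.057] [ 0.522 -0.305  0.037] [ 529.8 -284.5] [37.1 71.1] 71.0
side bottle_right_center 0.59 [160.3, 257.0] zmax [0.    0.003 0.007] [0.43  0.29  0.003] [431.7 295.7] [ 85.  148.8] 78.2
```

```bash
cat >> h.py <<'E'
HUE={'blue':(105,125),'green':(50,75),'yellow':(20,32),'red':(0,8)}
def cmask(p,c):
    h=cv2.cvtColor(p,cv2.COLOR_RGB2HSV);lo,hi=HUE[c]
    m=(h[...,0]>=lo)&(h[...,0]<=hi)&(h[...,1]>110)&(h[...,2]>40)
    if c=='red': m|=(h[...,0]>=172)&(h[...,1]>110)&(h[...,2]>40)
    return m
BAY={'blue':(.428,.293),'green':(.4245,-.291),'yellow':(.6255,-.263),'red':(.625,.260)}
def bay(P,p,c):
    m=cmask(p,c);v,u=np.nonzero(m);X=onz(P,np.c_[u,v],.003)[:,:2]
    X=X[np.linalg.norm(X-BAY[c],axis=1)<.095]
    return len(X),rect(X)
E
python3 - <<'E'
from h import *
for n in ("scene","side"):
    P=pose(n);p,d=viewer.camera(n)
    for c in BAY: print(n,c,bay(P,p,c))
    # racks and boxes: color side points by depth
    for c in BAY:
        X=cloud(P,cmask(p,c),d); k=(X[:,2]>.02)&(abs(X[:,1])<.12)&(X[:,0]>.35)&(X[:,0]<.75);X=X[k]
        print(n,c,len(X),X.min(0).round(3),X.max(0).round(3))
    h,w=d.shape; X=cloud(P,np.ones((h,w),bool),d); k=(abs(X[:,1]-.02)<.12)&(X[:,0]>.38)&(X[:,0]<.72);X=X[k]
    for lo in (.45,.54):
        for z0,z1 in ((.0715,.079),(.0795,.092)):
            Y=X[(X[:,2]>z0)&(X[:,2]<z1)&(X[:,0]>lo-.05)&(X[:,0]<lo+.09)]
            if len(Y): print(n,z0,len(Y),Y.mean(0).round(3))
    c=p[130:260,180:400] if n=='side' else p[140:245,280:400]
    cv2.imwrite(f'pics/{n}_crop.png',cv2.resize(c[:,:,::-1],None,fx=3.6,fy=3.6,interpolation=cv2.INTER_CUBIC)[:600,:800])
E
```

```text
scene blue (154, (array([431.3, 292.7]), array([ 79.7, 133.4], dtype=float32), np.float32(78.6)))
scene green (208, (array([ 427.1, -291. ]), array([ 80.9, 132.8], dtype=float32), np.float32(82.7)))
scene yellow (610, (array([ 626.2, -261.2]), array([ 82.4, 134.5], dtype=float32), np.float32(91.4)))
scene red (377, (array([625.8, 259.7]), array([ 80.8, 134.9], dtype=float32), np.float32(83.0)))
scene blue 281 [ 0.45  -0.018  0.047] [0.501 0.058 0.08 ]
scene green 313 [ 0.56  -0.008  0.045] [0.614 0.069 0.08 ]
scene yellow 395 [ 0.446 -0.029  0.02 ] [0.611 0.082 0.048]
scene red 469 [ 0.562 -0.022  0.02 ] [0.616 0.086 0.047]
scene 0.0715 231 [0.481 0.016 0.076]
scene 0.0795 259 [0.471 0.02  0.085]
scene 0.0715 359 [0.569 0.024 0.076]
scene 0.0795 319 [0.582 0.031 0.085]
side blue (246, (array([428.8, 288.8]), array([ 81.2, 135.8], dtype=float32), np.float32(78.2)))
side green (742, (array([ 424.1, -293.7]), array([ 80.9, 134.7], dtype=float32), np.float32(82.7)))
side yellow (681, (array([ 624.9, -263.8]), array([ 81.8, 135.8], dtype=float32), np.float32(91.5)))
side red (239, (array([623.7, 255.4]), array([ 81.1, 135.3], dtype=float32), np.float32(82.9)))
side blue 325 [ 0.436 -0.022  0.042] [0.496 0.054 0.079]
side green 287 [ 0.551 -0.011  0.04 ] [0.609 0.064 0.079]
side yellow 226 [ 0.434 -0.034  0.02 ] [0.605 0.074 0.045]
side red 218 [ 0.553 -0.028  0.02 ] [0.612 0.076 0.045]
side 0.0715 274 [0.465 0.01  0.076]
side 0.0795 210 [0.467 0.017 0.084]
side 0.0715 258 [0.565 0.018 0.076]
side 0.0795 219 [0.581 0.028 0.084]
```

Call:
{"name": "move_arm", "arguments": {"rows": [[[20,-60,10,0,0,-0.15,85],[20,-60,10,0,0,-0.15,85],[20,-60,10,0,0,-0.15,85],[20,-60,10,0,0,-0.1,85],[20,-60,10,0,0,0,85],[20,-60,0,0,0,0,85],[20,-60,0,0,0,0,85],[20,-60,0,0,0,0,85]]]}}

```text
t: 2.35
eef_pos: [0.4402, 0.1401, 0.2804]
eef_rot: [0.624, 0.334, 0.623, -0.333]
ft_force: [0.7, 0.5, -0.9]
width: 0.0853
```

Run:
```python
from h import *
s=sensors.read_state();print(s['eef_pos'].round(4),rot(s['eef_rot']).round(3).tolist())
y=rot(s['eef_rot'])[:,1];print('jaw deg',np.degrees(np.arctan2(y[1],y[0])), s['joint_positions'].round(2))
P=pose('wrist');p,d=viewer.camera('wrist');cv2.imwrite('pics/w1.png',p[:,:,::-1])
X=cloud(P,np.ones(d.shape,bool),d);print(X[:,2].min(), X.min(0),X.max(0))
```

```text
[0.4402 0.1401 0.2804] [[0.001, 0.832, 0.555], [0.0, 0.555, -0.832], [-1.0, 0.001, 0.0]]
jaw deg 33.70463090012789 [ 0.25 -0.37  1.8  -0.    1.71 -0.34]
-0.0044172380898805375 [ 0.04615679 -0.41904584 -0.00441724] [0.98207701 0.49409868 0.37505819]
```

View pics/w1.png

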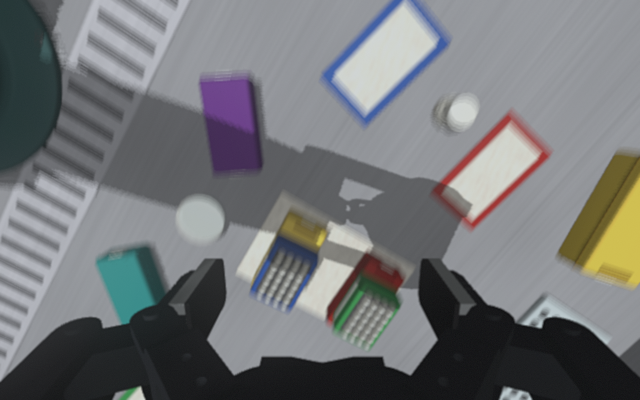

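View pics/side_crop.png

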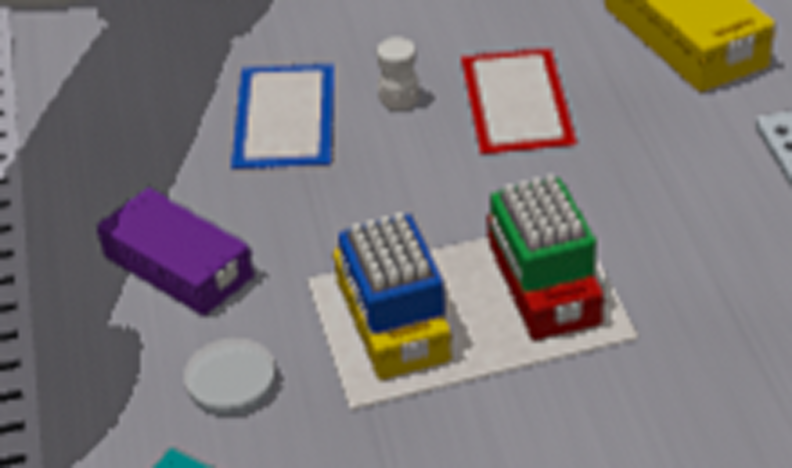

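Call:
{"name": "move_arm", "arguments": {"rows": [[[30,-10,0,0,0,-0.15,85],[30,-10,0,0,0,-0.15,85],[20,-10,0,0,0,-0.15,85],[0,0,0,0,0,-0.14,85],[0,0,0,0,0,0,85],[0,0,0,0,0,0,85]]]}}

```text
t: 3.15
eef_pos: [0.5199, 0.1122, 0.2803]
eef_rot: [0.5, 0.5, 0.5, -0.5]
ft_force: [0.2, -0.2, 1.1]
width: 0.0852
```

```bash
cat > look.py <<'E'
from h import *
import sys
s=sensors.read_state();y=rot(s['eef_rot'])[:,1];print(s['eef_pos'].round(4),'jaw',np.degrees(np.arctan2(y[1],y[0])).round(1))
P=pose('wrist');p,d=viewer.camera('wrist');cv2.imwrite(f'pics/{sys.argv[1]}.png',p[:,:,::-1])
np.savez('w.npz',p=p,d=d)
for c,z,B in (('blue',.076,(.468,.018)),('green',.076,(.580,.028)),('yellow',.040,(.465,.02)),('red',.040,(.58,.025))):
    v,u=np.nonzero(cmask(p,c));
    if not len(v): continue
    X=onz(P,np.c_[u,v],z)[:,:2];D=d[v,u];
    zz=cloud(P,cmask(p,c),np.where(d>0,d,1e-3))[:,2]
    k=(np.linalg.norm(X-B,axis=1)<.09)&(abs(zz-z)<.008)
    if k.sum()>20: print(c,k.sum(),rect(X[k]),zz[k].mean().round(4))
for c in BAY:
    n=bay(P,p,c) if cmask(p,c).any() else (0,)
    if n[0]>100: print('bay',c,n)
E
python3 look.py w2
```

```text
[0.5199 0.1122 0.2803] jaw 0.1
blue 720 (array([468. ,  23.4]), array([54.6, 76.1], dtype=float32), np.float32(95.2)) 0.0745
green 554 (array([579.7,  33.4]), array([53.6, 74. ], dtype=float32), np.float32(93.7)) 0.0747
yellow 849 (array([462.9,  70.7]), array([24.9, 54.7], dtype=float32), np.float32(5.2)) 0.0387
red 732 (array([581.8,  36.8]), array([ 54.3, 106. ], dtype=float32), np.float32(92.9)) 0.039
bay blue (1674, (array([424.6, 267.6]), array([80.8, 84.9], dtype=float32), np.float32(78.3)))
bay yellow (204, (array([ 640. , -203.4]), array([20.6, 48.5], dtype=float32), np.float32(0.2)))
bay red (2063, (array([623. , 248.7]), array([ 80.5, 114.6], dtype=float32), np.float32(83.0)))
```

View pics/w2.png

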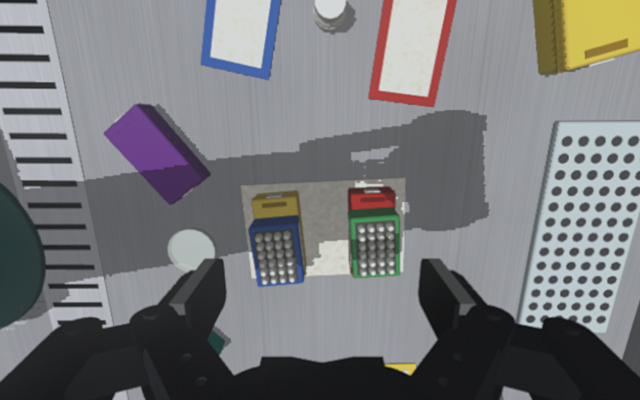

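Blue rack is at (468, 20) mm, long side at 95°. Green rack is at (580, 30) mm, at 93.5°. The three cameras agree within about 4 mm. I'll move over blue, with the jaws at +5°.

Call:
{"name": "move_arm", "arguments": {"rows": [[[-26,-46,-40,0,0,0.045,85],[-26,-46,-40,0,0,0.045,85],[0,0,-40,0,0,0,85],[0,0,-40,0,0,0,85],[0,0,-30,0,0,0,85],[0,0,-22,0,0,0,85],[0,0,-18,0,0,0,85],[0,0,0,0,0,0,85]]]}}

```text
t: 4.2
eef_pos: [0.4704, 0.0254, 0.0538]
eef_rot: [0.521, 0.477, 0.522, -0.478]
ft_force: [-1.0, -0.1, -0.1]
width: 0.0849
```

```bash
python3 look.py w3
python3 - <<'E'
from h import *
p,d=viewer.camera('side');cv2.imwrite('pics/s3.png',cv2.resize(p[130:260,180:400][:,:,::-1],None,fx=3.6,fy=3.6))
E
```

```text
[0.4704 0.0254 0.0538] jaw 5.1
blue 5419 (array([466.8,  24.2]), array([53.6, 73.9], dtype=float32), np.float32(95.6)) 0.0745
green 4780 (array([576.1,  37.7]), array([58.6, 67.7], dtype=float32), np.float32(94.3)) 0.0736
yellow 5498 (array([496.7,  61. ]), array([ 38.2, 127.6], dtype=float32), np.float32(167.1)) 0.0391
red 5397 (array([578.4,  48.8]), array([58.2, 77.9], dtype=float32), np.float32(92.2)) 0.0384
```

View pics/w3.png

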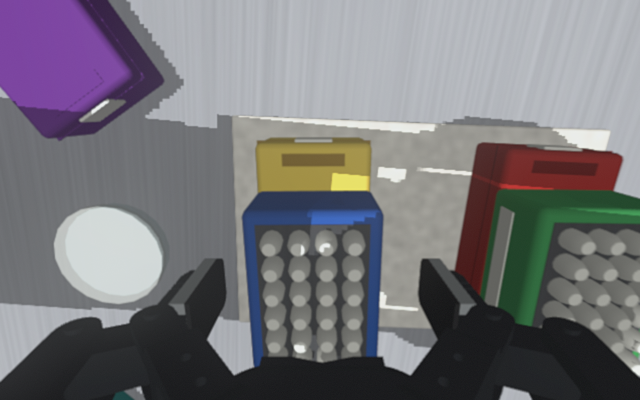

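View pics/s3.png

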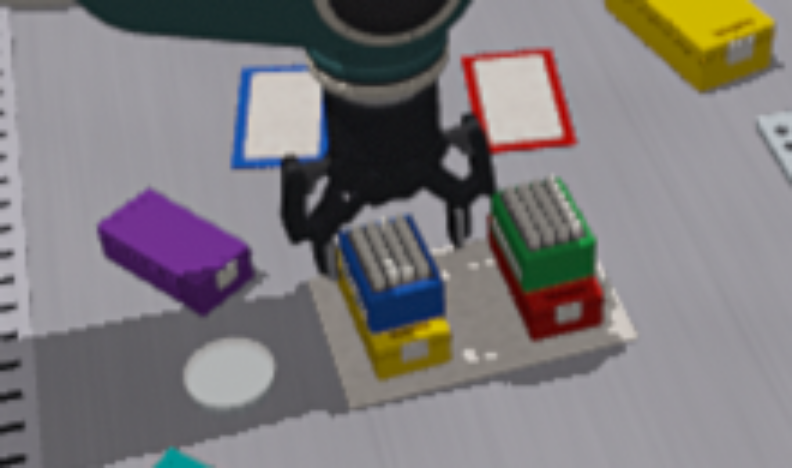

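The wrist view shows the blue rack between the pads, at columns 245–380, with the pads level. The row limit left the arm a few mm short, so I'll correct that and close.

Call:
{"name": "move_arm", "arguments": {"rows": [[[-3,-4,-5,0,0,0,85],[0,0,-4,0,0,0.005,85],[0,0,0,0,0,0,50],[0,0,0,0,0,0,50],[0,0,0,0,0,0,50],[0,0,0,0,0,0,50],[0,0,0,0,0,0,50],[0,0,0,0,0,0,50]]], "force": 50}}

```text
t: 5.3
eef_pos: [0.4682, 0.0213, 0.046]
eef_rot: [0.523, 0.476, 0.523, -0.476]
ft_force: [-0.5, -0.9, 4.7]
width: 0.0552
```

Call:
{"name": "move_arm", "arguments": {"rows": [[[0,0,5,0,0,0,50],[0,0,15,0,0,0,50],[0,0,25,0,0,0,50],[0,0,30,0,0,0,50],[0,0,30,0,0,0,50],[0,0,0,0,0,0,50]]]}}

```text
t: 6.05
eef_pos: [0.4689, 0.0213, 0.1538]
eef_rot: [0.524, 0.477, 0.522, -0.475]
ft_force: [0.4, 0.7, -2.1]
width: 0.0556
```

```bash
cat > snap.py <<'E'
from h import *
import sys
s=sensors.read_state();y=rot(s['eef_rot'])[:,1];print(s['eef_pos'].round(4),'jaw',np.degrees(np.arctan2(y[1],y[0])).round(1))
n=sys.argv[1]
p,d=viewer.camera(n);cv2.imwrite(f'pics/{sys.argv[2]}.png',p[:,:,::-1])
E
python3 snap.py wrist w4
```

```text
[0.4689 0.0213 0.1538] jaw 5.3
```

View pics/w4.png

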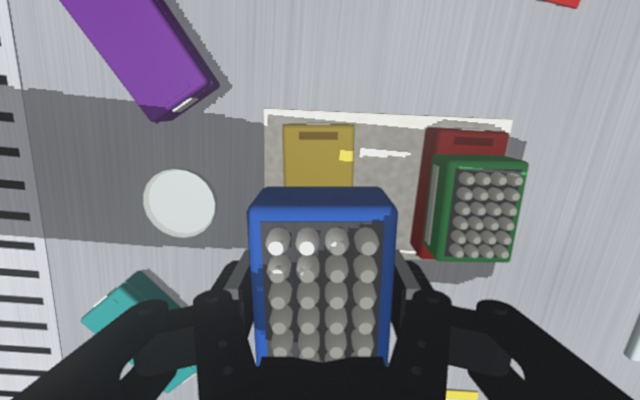

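Call:
{"name": "move_arm", "arguments": {"rows": [[[-7,40,0,0,0,-0.06,50],[-7,50,0,0,0,-0.06,50],[-7,50,0,0,0,-0.06,50],[-7,50,0,0,0,-0.06,50],[-6,45,0,0,0,-0.053,50],[-5,37,0,0,0,0,50],[0,0,0,0,0,0,50]]]}}

```text
t: 6.98
eef_pos: [0.428, 0.2949, 0.1494]
eef_rot: [-0.448, -0.546, -0.449, 0.548]
ft_force: [-0.7, -0.4, -0.6]
width: 0.055
```

```bash
python3 snap.py wrist w5
python3 - <<'E'
from h import *
P=pose('wrist');p,d=viewer.camera('wrist');print(bay(P,p,'blue'))
E
```

```text
[0.428  0.2949 0.1494] jaw -11.3
(6982, (array([427.3, 289.4]), array([138.8, 141.3], dtype=float32), np.float32(78.1)))
```

View pics/w5.png

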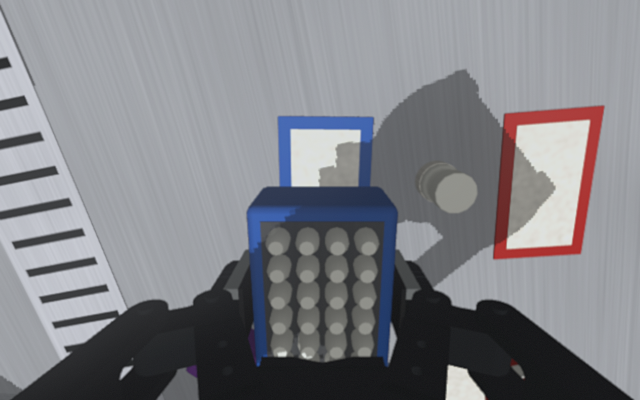

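Run:
```python
from h import *
P=pose('wrist')
a=onz(P,[[278.5,117],[374.5,117]],.003)[:,:2]*1000;print(a.round(1))
m=a.mean(0);th=np.radians(78.3);ax=np.array([np.cos(th),np.sin(th)]);print('bay',(m-68*ax).round(1))
b=onz(P,[[248.5,213],[396.5,212]],.1494+.030)[:,:2]*1000;m=b.mean(0);print('rack',b.round(1),(m-38*ax).round(1))
```

```text
[[404.9 363.7]
 [484.8 347.6]]
bay [431.1 289.1]
rack [[409.5 332.6]
 [461.5 322.5]] [427.8 290.3]
```

Bay blue in the wrist frame is (431, 289), and the held rack's centre is about (428, 290). I'll nudge it and lower.

Call:
{"name": "move_arm", "arguments": {"rows": [[[2,-2,-30,0,0,0,50],[0,0,-35,0,0,0,50],[0,0,-30,0,0,0,50],[0,0,-20,0,0,0,50],[0,0,-8,0,0,0,50],[0,0,-5,0,0,0,50],[0,0,0,0,0,0,50]]]}}

```text
t: 7.95
eef_pos: [0.4313, 0.2914, 0.0232]
eef_rot: [0.448, 0.548, 0.448, -0.547]
ft_force: [0.1, 0.3, -1.1]
width: 0.0549
```

Call:
{"name": "move_arm", "arguments": {"rows": [[[-1,1,-6,0,0,0,50],[0,0,-3,0,0,0,50],[0,0,-2,0,0,0,50],[0,0,-2,0,0,0,50],[0,0,0,0,0,0,50]]]}}

```text
t: 8.57
eef_pos: [0.4299, 0.2922, 0.0095]
eef_rot: [-0.448, -0.547, -0.448, 0.548]
ft_force: [0.3, 1.4, -0.7]
width: 0.0549
```

Call:
{"name": "move_arm", "arguments": {"rows": [[[0,0,-1,0,0,0,50],[0,0,-1,0,0,0,50],[0,0,0,0,0,0,50]]]}}

```text
t: 8.95
eef_pos: [0.4303, 0.2925, 0.009]
eef_rot: [0.448, 0.548, 0.448, -0.547]
ft_force: [-6.9, -4.3, 14.9]
width: 0.0548
```

Contact at 15 N, so I'll release and retreat.

Call:
{"name": "move_arm", "arguments": {"rows": [[[0,0,0.5,0,0,0,65],[0,0,0,0,0,0,85],[0,0,0,0,0,0,85],[0,0,20,0,0,0,85],[0,0,40,0,0,0,85],[0,0,50,0,0,0,85],[0,0,50,0,0,0,85],[0,0,0,0,0,0,85]]]}}

```text
t: 9.95
eef_pos: [0.4312, 0.2931, 0.1723]
eef_rot: [0.448, 0.55, 0.447, -0.545]
ft_force: [-0.3, 0.1, -0.3]
width: 0.0847
```

```bash
cat > chk.py <<'E'
from h import *
import sys
c=sys.argv[1]; z=float(sys.argv[2])
s=sensors.read_state();print(s['eef_pos'].round(4))
for n in sys.argv[3:]:
    P=pose(n);p,d=viewer.camera(n)
    m=cmask(p,c);X=cloud(P,m&(d>0),d);v,u=np.nonzero(m&(d>0))
    near=np.linalg.norm(X[:,:2]-BAY[c],axis=1)<.1
    X=X[near];U=np.c_[u,v][near]
    lo=X[X[:,2]<.012];hi=X[X[:,2]>z-.006]
    Z=onz(P,U[X[:,2]>z-.006],z)[:,:2]
    print(n,'bay',len(lo),rect(lo[:,:2]),'top',len(hi),rect(Z),'body x/y',X[X[:,2]>.012].min(0).round(3),X[X[:,2]>.012].max(0).round(3))
    a=[int(t) for t in np.median(U,axis=0)]
    cr=p[max(0,a[1]-60):a[1]+60,max(0,a[0]-80):a[0]+80]
    if n!='wrist':cv2.imwrite(f'pics/chk_{c}_{n}.png',cv2.resize(cr[:,:,::-1],None,fx=4,fy=4))
    else: cv2.imwrite(f'pics/chk_{c}_wrist.png',p[:,:,::-1])
E
python3 chk.py blue .039 wrist side
```

```text
[0.4312 0.2931 0.1723]
wrist bay 3746 (array([429. , 292.3]), array([ 80.9, 134.6], dtype=float32), np.float32(78.2)) top 1514 (array([429.9, 293.3]), array([55.2, 74.9], dtype=float32), np.float32(78.4)) body x/y [0.396 0.25  0.032] [0.464 0.334 0.04 ]
side bay 259 (array([429.3, 290. ]), array([ 81.6, 140.4], dtype=float32), np.float32(78.6)) top 104 (array([422.5, 412.5]), array([ 67.7, 347.2], dtype=float32), np.float32(92.6)) body x/y [0.374 0.246 0.012] [0.462 0.328 0.208]
```

View pics/chk_blue_wrist.png

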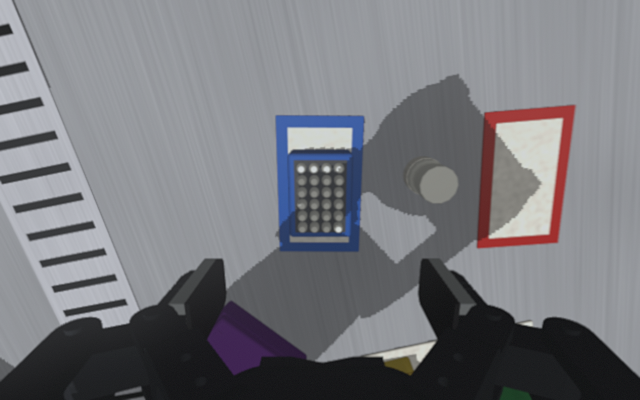

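View pics/chk_blue_side.png

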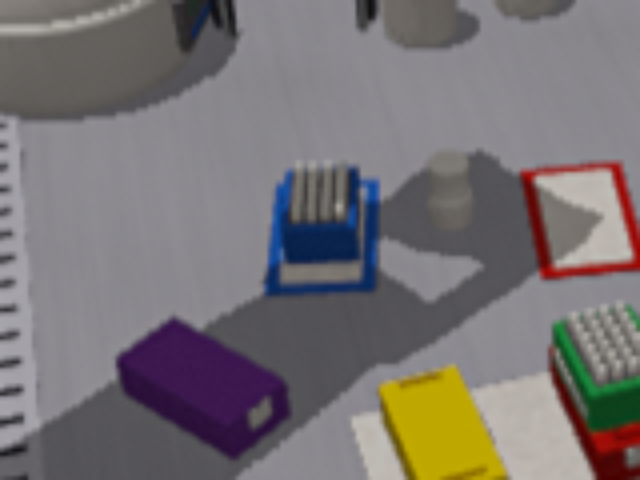

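Blue is placed, about 1 mm off centre and 0.2° off in angle. Going back to the pile view.

Call:
{"name": "move_arm", "arguments": {"rows": [[[15,-30,10,0,0,0.05,85],[15,-35,10,0,0,0.05,85],[15,-35,10,0,0,0.05,85],[15,-35,10,0,0,0.05,85],[15,-30,10,0,0,0.05,85],[15,-25,5,0,0,0.04,85],[0,0,0,0,0,0,85],[0,0,0,0,0,0,85]]]}}

```text
t: 11.05
eef_pos: [0.5195, 0.1026, 0.2218]
eef_rot: [0.521, 0.477, 0.522, -0.478]
ft_force: [0.1, 0.5, -0.9]
width: 0.0848
```

```bash
python3 look.py w6
```

```text
[0.5195 0.1026 0.2218] jaw 5.1
green 776 (array([579.9,  33.6]), array([53.7, 74.1], dtype=float32), np.float32(94.8)) 0.0747
yellow 4872 (array([466.7,  28.4]), array([ 54.8, 109.2], dtype=float32), np.float32(95.2)) 0.0389
red 992 (array([581. ,  35.6]), array([ 55., 108.], dtype=float32), np.float32(92.3)) 0.0388
bay blue (2252, (array([421.5, 252.4]), array([54.3, 81.1], dtype=float32), np.float32(168.4)))
bay red (2537, (array([622. , 242.3]), array([ 80.6, 102.2], dtype=float32), np.float32(83.0)))
```

View pics/w6.png

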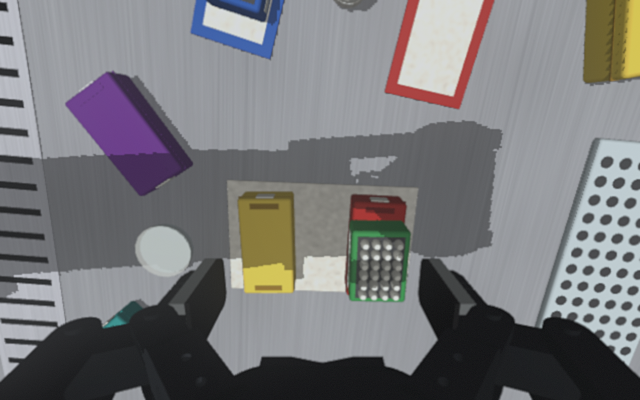

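Yellow box centre is (467, 27) mm at 95.2°. It's clear now, so I'll pick it up.

Call:
{"name": "move_arm", "arguments": {"rows": [[[-26,-38,-35,0,0,0,85],[-26,-38,-40,0,0,0,85],[0,0,-35,0,0,0,85],[0,0,-35,0,0,0,85],[0,0,-25,0,0,0,85],[0,0,-15,0,0,0,85],[0,0,-8,0,0,0,85],[0,0,0,0,0,0,85]]]}}

```text
t: 12.1
eef_pos: [0.468, 0.0265, 0.0303]
eef_rot: [0.522, 0.477, 0.522, -0.477]
ft_force: [0.0, 0.5, 1.2]
width: 0.0849
```

Call:
{"name": "move_arm", "arguments": {"rows": [[[0,0,-10,0,0,0,85],[0,0,-8,0,0,0,85],[0,0,-1,0,0,0,85],[0,0,0,0,0,0,50],[0,0,0,0,0,0,50],[0,0,0,0,0,0,50],[0,0,0,0,0,0,50],[0,0,0,0,0,0,50]]], "force": 60}}

```text
t: 13.1
eef_pos: [0.4683, 0.0263, 0.0116]
eef_rot: [0.522, 0.477, 0.522, -0.477]
ft_force: [-0.6, 0.1, 5.8]
width: 0.055
```

Call:
{"name": "move_arm", "arguments": {"rows": [[[0,0,5,0,0,0,50],[0,0,15,0,0,0,50],[0,0,30,0,0,0,50],[0,0,40,0,0,0,50],[0,0,40,0,0,0,50],[0,0,10,0,0,0,50],[0,0,0,0,0,0,50]]]}}

```text
t: 13.98
eef_pos: [0.468, 0.0263, 0.1513]
eef_rot: [0.522, 0.477, 0.522, -0.477]
ft_force: [-0.5, -0.3, -1.4]
width: 0.0548
```

Call:
{"name": "move_arm", "arguments": {"rows": [[[20,-37,0,0,0,-0.015,50],[23,-42,0,0,0,-0.015,50],[25,-45,0,0,0,-0.015,50],[25,-45,0,0,0,-0.01,50],[23,-42,0,0,0,-0.01,50],[21,-40,0,0,0,0,50],[20,-37,0,0,0,0,50],[0,0,0,0,0,0,50]]]}}

```text
t: 14.98
eef_pos: [0.6248, -0.2636, 0.148]
eef_rot: [0.505, 0.494, 0.507, -0.495]
ft_force: [0.3, 1.1, -2.3]
width: 0.0549
```

```bash
python3 snap.py wrist w7
```

```text
[ 0.6248 -0.2636  0.148 ] jaw 1.3
```

View pics/w7.png

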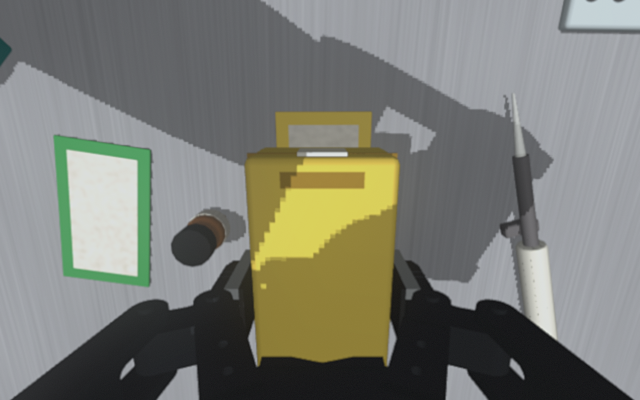

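```bash
cat > pl.py <<'E'
from h import *
import sys,json
bp,th,op,zo,L=json.loads(sys.argv[1])
P=pose('wrist');z=sensors.read_state()['eef_pos'][2]
t=np.radians(th);ax=np.array([np.cos(t),np.sin(t)])
a=onz(P,bp,.003)[:,:2]*1000;print('bay edge len',np.linalg.norm(a[1]-a[0]),'bay',(a.mean(0)-68*ax).round(1), 'ang',np.degrees(np.arctan2(*(a[1]-a[0])[::-1])).round(1))
b=onz(P,op,z+zo)[:,:2]*1000;print('obj len',np.linalg.norm(b[1]-b[0]),'obj',(b.mean(0)-L/2*ax).round(1), 'ang',np.degrees(np.arctan2(*(b[1]-b[0])[::-1])).round(1))
E
python3 pl.py "[[[276,113],[372,112.5]],91.5,[[246,157],[397,157]],0.0285,110]"; python3 snap.py scene sc7
```

```text
bay edge len 80.87964032383655 bay [ 625.8 -261.8] ang 1.6
obj len 52.091141533809136 obj [ 624.3 -262.5] ang 1.3
[ 0.6244 -0.2623  0.1484] jaw 1.4
```

View pics/sc7.png

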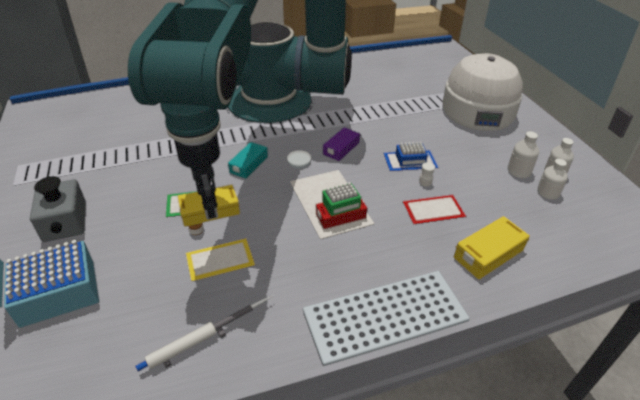

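The held yellow box is within 2 mm of the bay centre, so I'll lower it.

Call:
{"name": "move_arm", "arguments": {"rows": [[[1,0,-30,0,0,0,50],[0,0,-35,0,0,0,50],[0,0,-30,0,0,0,50],[0,0,-18,0,0,0,50],[0,0,-10,0,0,0,50],[0,0,-5,0,0,0,50],[0,0,0,0,0,0,50]]]}}

```text
t: 15.95
eef_pos: [0.6262, -0.2618, 0.0237]
eef_rot: [0.506, 0.494, 0.506, -0.494]
ft_force: [0.2, 0.2, -2.0]
width: 0.0551
```

Call:
{"name": "move_arm", "arguments": {"rows": [[[0,0,-6,0,0,0,50],[0,0,-4,0,0,0,50],[0,0,-2,0,0,0,50],[0,0,0,0,0,0,50]]]}}

```text
t: 16.45
eef_pos: [0.626, -0.2617, 0.0111]
eef_rot: [0.506, 0.494, 0.506, -0.494]
ft_force: [0.5, 0.2, -0.9]
width: 0.055
```

Call:
{"name": "move_arm", "arguments": {"rows": [[[0,0,-1,0,0,0,50],[0,0,0,0,0,0,50]]]}}

```text
t: 16.7
eef_pos: [0.6261, -0.2618, 0.0107]
eef_rot: [0.506, 0.494, 0.506, -0.494]
ft_force: [-2.3, 0.7, 4.3]
width: 0.0548
```

Touching. I'll release and rise.

Call:
{"name": "move_arm", "arguments": {"rows": [[[0,0,0,0,0,0,65],[0,0,0,0,0,0,85],[0,0,0,0,0,0,85],[0,0,20,0,0,0,85],[0,0,40,0,0,0,85],[0,0,50,0,0,0,85],[0,0,50,0,0,0,85],[0,0,0,0,0,0,85]]]}}

```text
t: 17.7
eef_pos: [0.6274, -0.2623, 0.1769]
eef_rot: [0.509, 0.495, 0.503, -0.493]
ft_force: [0.8, 0.0, 0.2]
width: 0.0852
```

```bash
python3 chk.py yellow .039 wrist
python3 - <<'E'
from h import *
P=pose('wrist');p,d=viewer.camera('wrist');print(bay(P,p,'green'))
E
```

```text
[ 0.6274 -0.2623  0.1769]
wrist bay 3220 (array([ 625.1, -261.6]), array([ 81.1, 134.7], dtype=float32), np.float32(91.6)) top 7522 (array([ 625.6, -260.2]), array([ 55.2, 107. ], dtype=float32), np.float32(91.4)) body x/y [ 0.596 -0.315  0.027] [ 0.655 -0.206  0.041]
(3386, (array([ 425.8, -290.5]), array([ 79.9, 133.2], dtype=float32), np.float32(82.7)))
```

View pics/chk_yellow_wrist.png

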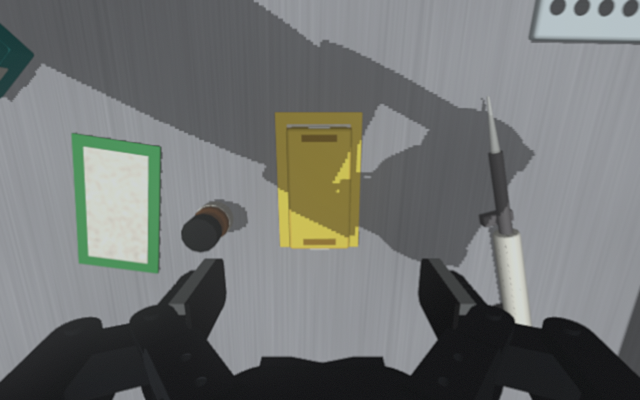

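Yellow is placed, within about 1.5 mm. Next is the green rack at (580, 32), with the jaws at about 4°.

Call:
{"name": "move_arm", "arguments": {"rows": [[[-6,37,0,0,0,0.01,85],[-7,43,0,0,0,0.01,85],[-7,45,0,0,0,0.01,85],[-7,45,0,0,0,0.01,85],[-7,44,0,0,0,0.007,85],[-7,42,0,0,0,0,85],[-6,38,0,0,0,0,85],[0,0,0,0,0,0,85]]]}}

```text
t: 18.8
eef_pos: [0.5781, 0.0344, 0.1693]
eef_rot: [0.518, 0.481, 0.519, -0.481]
ft_force: [0.4, 0.1, 0.4]
width: 0.0848
```

```bash
python3 look.py w8
```

```text
[0.5781 0.0344 0.1693] jaw 4.3
green 923 (array([581.3,  32.5]), array([52.8, 73.6], dtype=float32), np.float32(94.1)) 0.0749
red 1245 (array([581.4,  77.9]), array([19.6, 53.3], dtype=float32), np.float32(0.6)) 0.0392
bay red (670, (array([626.6, 190.4]), array([10.9, 62.7], dtype=float32), np.float32(4.0)))
```

View pics/w8.png

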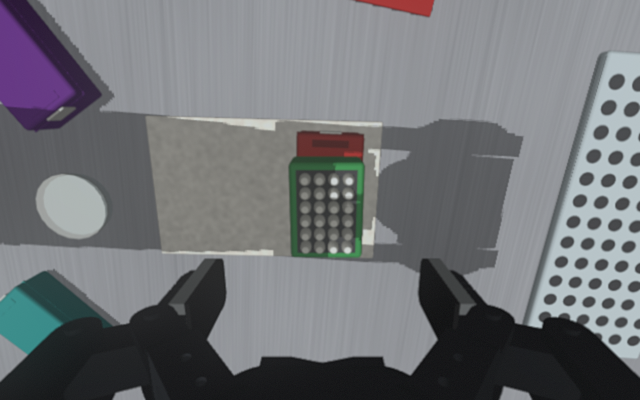

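Call:
{"name": "move_arm", "arguments": {"rows": [[[3,-2,-30,0,0,0,85],[0,0,-35,0,0,0,85],[0,0,-30,0,0,0,85],[0,0,-16,0,0,0,85],[0,0,-6,0,0,0,85],[0,0,0,0,0,0,85]]]}}

```text
t: 19.6
eef_pos: [0.5822, 0.0301, 0.0536]
eef_rot: [0.518, 0.482, 0.518, -0.482]
ft_force: [-1.0, 0.4, 0.4]
width: 0.0847
```

Call:
{"name": "move_arm", "arguments": {"rows": [[[-1,2,-5,0,0,0,85],[0,0,-2,0,0,0,85],[0,0,0,0,0,0,50],[0,0,0,0,0,0,50],[0,0,0,0,0,0,50],[0,0,0,0,0,0,50],[0,0,0,0,0,0,50],[0,0,0,0,0,0,50]]], "force": 50}}

```text
t: 20.6
eef_pos: [0.5812, 0.0323, 0.0466]
eef_rot: [0.518, 0.482, 0.518, -0.482]
ft_force: [-0.5, 0.3, 5.0]
width: 0.0553
```

Call:
{"name": "move_arm", "arguments": {"rows": [[[0,0,5,0,0,0,50],[0,0,15,0,0,0,50],[0,0,25,0,0,0,50],[0,0,30,0,0,0,50],[0,0,30,0,0,0,50],[0,0,0,0,0,0,50]]]}}

```text
t: 21.35
eef_pos: [0.5819, 0.0323, 0.1542]
eef_rot: [0.519, 0.483, 0.517, -0.481]
ft_force: [0.0, -0.7, -2.6]
width: 0.0551
```

Call:
{"name": "move_arm", "arguments": {"rows": [[[-20,-40,0,0,0,-0.04,50],[-23,-47,0,0,0,-0.04,50],[-24,-50,0,0,0,-0.04,50],[-24,-50,0,0,0,-0.04,50],[-24,-50,0,0,0,-0.04,50],[-22,-46,0,0,0,0,50],[-18,-40,0,0,0,0,50],[0,0,0,0,0,0,50]]]}}

```text
t: 22.35
eef_pos: [0.4244, -0.2926, 0.1501]
eef_rot: [-0.466, -0.531, -0.467, 0.532]
ft_force: [0.6, 0.8, -2.9]
width: 0.0551
```

```bash
python3 snap.py wrist w9
```

```text
[ 0.4244 -0.2926  0.1501] jaw -7.5
```

View pics/w9.png

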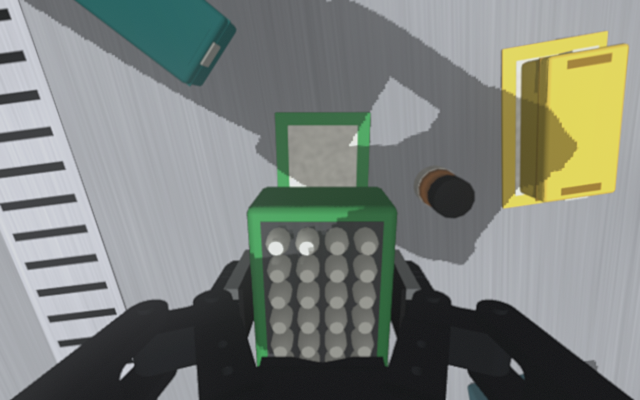

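```bash
python3 pl.py "[[[275,113],[370.5,113]],82.7,[[248.5,213],[396.5,212]],0.0295,76]"
```

```text
bay edge len 80.94774512028751 bay [ 425.7 -291.3] ang -7.5
obj len 53.06962607102634 obj [ 424.8 -294.3] ang -7.1
```

Call:
{"name": "move_arm", "arguments": {"rows": [[[1,1,-30,0,0,0,50],[0,0,-35,0,0,0,50],[0,0,-30,0,0,0,50],[0,0,-20,0,0,0,50],[0,0,-9,0,0,0,50],[0,0,-4,0,0,0,50],[0,0,0,0,0,0,50]]]}}

```text
t: 23.28
eef_pos: [0.4273, -0.2898, 0.0237]
eef_rot: [0.467, 0.531, 0.467, -0.531]
ft_force: [-0.1, -1.0, -2.2]
width: 0.0555
```

Call:
{"name": "move_arm", "arguments": {"rows": [[[-1,-1,-6,0,0,0,50],[0,0,-4,0,0,0,50],[0,0,-2,0,0,0,50],[0,0,-1,0,0,0,50],[0,0,0,0,0,0,50]]]}}

```text
t: 23.9
eef_pos: [0.426, -0.2907, 0.0102]
eef_rot: [0.467, 0.531, 0.467, -0.531]
ft_force: [0.7, -0.7, -1.9]
width: 0.055
```

Call:
{"name": "move_arm", "arguments": {"rows": [[[0,0,-1,0,0,0,50],[0,0,0,0,0,0,50]]]}}

```text
t: 24.15
eef_pos: [0.4261, -0.2908, 0.0096]
eef_rot: [0.467, 0.531, 0.467, -0.531]
ft_force: [-1.5, 1.2, 4.6]
width: 0.0551
```

Call:
{"name": "move_arm", "arguments": {"rows": [[[0,0,0,0,0,0,65],[0,0,0,0,0,0,85],[0,0,0,0,0,0,85],[0,0,20,0,0,0,85],[0,0,40,0,0,0,85],[0,0,50,0,0,0,85],[0,0,50,0,0,0,85],[0,0,0,0,0,0,85]]]}}

```text
t: 25.15
eef_pos: [0.4271, -0.2916, 0.1734]
eef_rot: [0.469, 0.531, 0.465, -0.531]
ft_force: [-0.2, -0.4, -0.4]
width: 0.0853
```

```bash
python3 chk.py green .039 wrist
```

```text
[ 0.4271 -0.2916  0.1734]
wrist bay 3349 (array([ 424.4, -291.3]), array([ 80. , 133.1], dtype=float32), np.float32(82.6)) top 1175 (array([ 425.7, -290.1]), array([55.2, 73.2], dtype=float32), np.float32(82.7)) body x/y [ 0.394 -0.331  0.033] [ 0.458 -0.252  0.04 ]
```

View pics/chk_green_wrist.png

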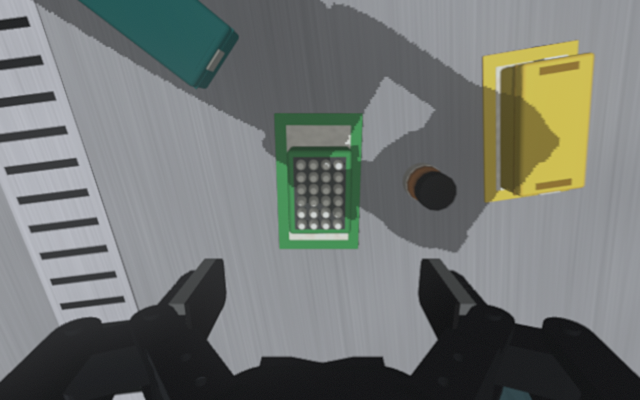

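Green is placed, within about 1.5 mm. Now the red box.

Call:
{"name": "move_arm", "arguments": {"rows": [[[20,40,5,0,0,0.04,85],[23,48,5,0,0,0.04,85],[24,50,5,0,0,0.04,85],[24,51,0,0,0,0.04,85],[24,50,0,0,0,0.03,85],[22,47,0,0,0,0,85],[17,42,0,0,0,0,85],[0,0,0,0,0,0,85]]]}}

```text
t: 26.2
eef_pos: [0.5801, 0.0397, 0.1821]
eef_rot: [0.515, 0.483, 0.517, -0.484]
ft_force: [-0.0, -0.4, -0.8]
width: 0.0847
```

```bash
python3 look.py w10
```

```text
[0.5801 0.0397 0.1821] jaw 3.7
red 6807 (array([582.7,  33.5]), array([ 53.8, 107.6], dtype=float32), np.float32(92.3)) 0.039
bay red (1296, (array([617.8, 194. ]), array([19.2, 82.4], dtype=float32), np.float32(3.4)))
```

View pics/w10.png

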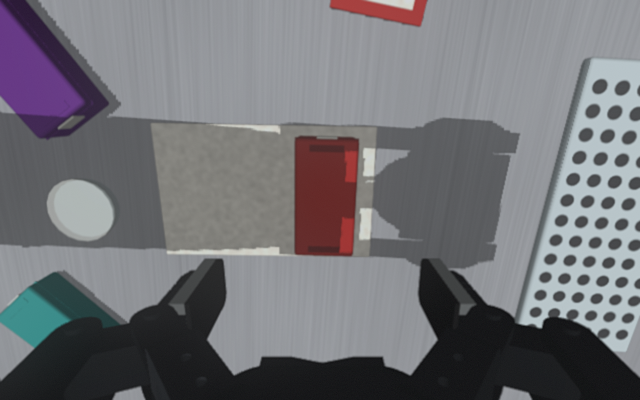

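Red box is at (582.5, 33) mm, 92.3°. I'll turn 1.4° less and descend.

Call:
{"name": "move_arm", "arguments": {"rows": [[[2,-6,-30,0,0,-0.024,85],[0,0,-35,0,0,0,85],[0,0,-35,0,0,0,85],[0,0,-30,0,0,0,85],[0,0,-18,0,0,0,85],[0,0,-8,0,0,0,85],[0,0,0,0,0,0,85]]]}}

```text
t: 27.12
eef_pos: [0.582, 0.031, 0.0284]
eef_rot: [0.509, 0.49, 0.509, -0.491]
ft_force: [-0.3, -0.5, -0.6]
width: 0.0849
```

Call:
{"name": "move_arm", "arguments": {"rows": [[[0,2,-10,0,0,0,85],[0,0,-6,0,0,0,85],[0,0,-1,0,0,0,85],[0,0,0,0,0,0,50],[0,0,0,0,0,0,50],[0,0,0,0,0,0,50],[0,0,0,0,0,0,50],[0,0,0,0,0,0,50]]], "force": 60}}

```text
t: 28.12
eef_pos: [0.5823, 0.0333, 0.0117]
eef_rot: [0.51, 0.491, 0.509, -0.49]
ft_force: [-1.1, -0.4, 5.4]
width: 0.0549
```

Call:
{"name": "move_arm", "arguments": {"rows": [[[0,0,5,0,0,0,50],[0,0,15,0,0,0,50],[0,0,30,0,0,0,50],[0,0,40,0,0,0,50],[0,0,40,0,0,0,50],[0,0,10,0,0,0,50],[0,0,0,0,0,0,50]]]}}

```text
t: 29.0
eef_pos: [0.582, 0.0333, 0.1513]
eef_rot: [0.51, 0.491, 0.509, -0.49]
ft_force: [-0.0, -0.5, -3.6]
width: 0.055
```

Call:
{"name": "move_arm", "arguments": {"rows": [[[7,32,0,0,0,-0.04,50],[7,40,0,0,0,-0.04,50],[8,42,0,0,0,-0.04,50],[7,40,0,0,0,-0.04,50],[7,38,0,0,0,0,50],[6,33,0,0,0,0,50],[0,0,0,0,0,0,50]]]}}

```text
t: 29.88
eef_pos: [0.6232, 0.26, 0.1484]
eef_rot: [-0.469, -0.528, -0.47, 0.53]
ft_force: [0.2, 0.2, -2.3]
width: 0.0549
```

```bash
python3 snap.py wrist w11
```

```text
[0.6232 0.26   0.1484] jaw -6.9
```

View pics/w11.png

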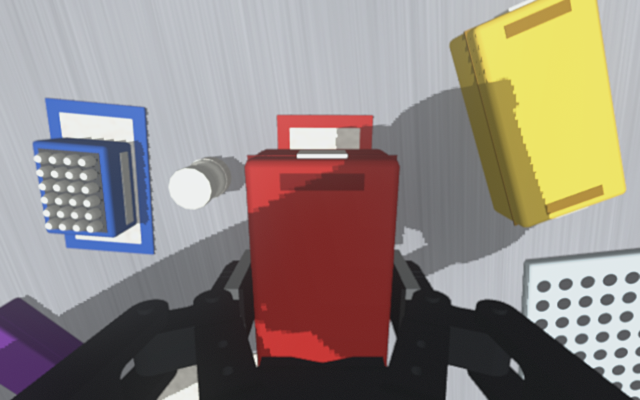

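```bash
python3 pl.py "[[[277,115],[374,116]],83,[[246,158],[398,158]],0.0285,110]"
python3 - <<'E'
from h import *
P=pose('side');p,d=viewer.camera('side');X=cloud(P,cmask(p,'yellow'),d);k=(X[:,1]>.12)&(X[:,0]>.66);X=X[k]
j=X[:,0].argsort()[:5];print(X[j].round(3))
E
```

```text
bay edge len 81.94843754122911 bay [625.4 256.3] ang -7.5
obj len 52.39946760601688 obj [623.  258.4] ang -6.9
[[0.736 0.358 0.034]
 [0.737 0.363 0.035]
 [0.737 0.365 0.045]
 [0.738 0.365 0.041]
 [0.738 0.364 0.018]]
```

Call:
{"name": "move_arm", "arguments": {"rows": [[[2,-2,-30,0,0,0,50],[0,0,-35,0,0,0,50],[0,0,-30,0,0,0,50],[0,0,-18,0,0,0,50],[0,0,-10,0,0,0,50],[0,0,-5,0,0,0,50],[0,0,0,0,0,0,50]]]}}

```text
t: 30.85
eef_pos: [0.6262, 0.2563, 0.0236]
eef_rot: [0.469, 0.53, 0.469, -0.529]
ft_force: [-0.3, -0.5, -1.5]
width: 0.0549
```

Call:
{"name": "move_arm", "arguments": {"rows": [[[-1,1,-6,0,0,0,50],[0,0,-4,0,0,0,50],[0,0,-2,0,0,0,50],[0,0,-1,0,0,0,50],[0,0,0,0,0,0,50]]]}}

```text
t: 31.48
eef_pos: [0.6251, 0.2574, 0.0107]
eef_rot: [0.469, 0.53, 0.469, -0.529]
ft_force: [-3.0, -0.6, 4.6]
width: 0.0549
```

Call:
{"name": "move_arm", "arguments": {"rows": [[[0,0,0,0,0,0,65],[0,0,0,0,0,0,85],[0,0,0,0,0,0,85],[0,0,20,0,0,0,85],[0,0,40,0,0,0,85],[0,0,50,0,0,0,85],[0,0,50,0,0,0,85],[0,0,0,0,0,0,85]]]}}

```text
t: 32.48
eef_pos: [0.6265, 0.2579, 0.1769]
eef_rot: [0.47, 0.532, 0.468, -0.527]
ft_force: [0.6, 0.5, 0.7]
width: 0.0851
```

```bash
python3 chk.py red .039 wrist; python3 snap.py scene sc12;python3 snap.py side sd12
```

```text
[0.6265 0.2579 0.1769]
wrist bay 3174 (array([624.3, 258.9]), array([ 80.8, 133.6], dtype=float32), np.float32(83.0)) top 7456 (array([624.7, 257.7]), array([ 55.2, 107.5], dtype=float32), np.float32(83.0)) body x/y [0.591 0.201 0.028] [0.659 0.314 0.041]
[0.6257 0.2576 0.1737] jaw -7.0
[0.6251 0.2573 0.1715] jaw -7.0
```

View pics/chk_red_wrist.png

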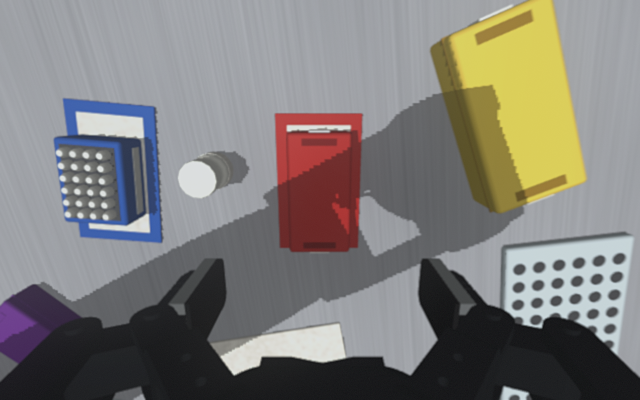

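View pics/sd12.png

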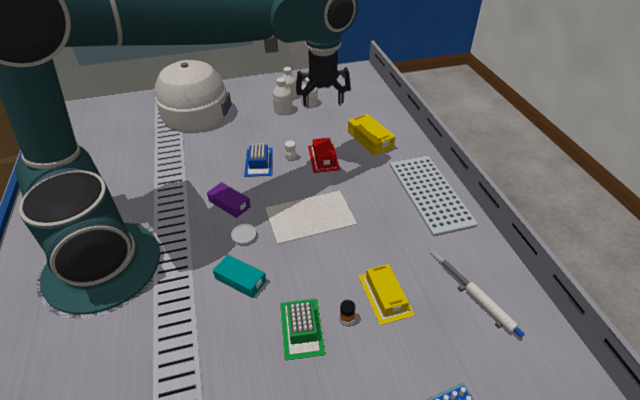

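View pics/sc12.png

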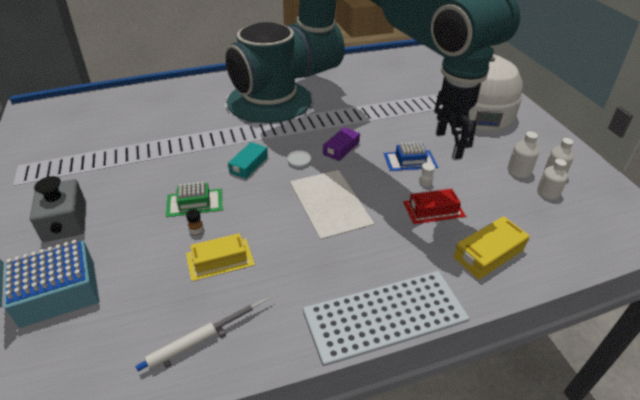

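All four sit on their own bays, both bottles are upright where they started, and the gripper is clear about 0.17 m up.

```bash
python3 -c "
from rig import job; print(job.sign_off())"
```

```text
the job is handed in; nothing more can be done
None
```

All four pieces are on the bays of their own colour, and I signed the job off at about 33 s of the 109 s allowed. I moved the blue rack, then the yellow box, the green rack and the red box, so each rack came off before its box was touched. Each piece was lowered to light contact before release, 15 N at most.

In the wrist-camera view taken after each release, every piece was about 1–2 mm from its bay's centre and within 0.3° of its long side (limits 12 mm and 12°). The last scene and side pictures show everything upright, both bottles standing where they began, the decoys untouched and the gripper clear.

- **Camera disagreement:** the fixed cameras differed from each other by up to about 4 mm in y. I relied on the wrist camera for the final centring.
- **Unreliable check:** the estimate of the blue rack's offset while held came out about 5 mm different from where it was after release. I did not rely on that method for green.
- **Not measured:** I judged the bottles' positions from the pictures only, and `sign_off` gives no verdict.

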